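# Brush out the blue candle jar

## Robot

A 6-joint arm with a two-finger parallel gripper is mounted at the origin on the work surface. World frame = base frame: x ahead of the robot, y to its left, z up, the work surface at z = 0. Lengths are in m, angles in degrees, forces in N, time in s.
With the tool pointing down it reaches from about 0.325 to 0.775 m from the base axis. Payload 5.5 kg.
Tool frame: the origin (TCP) lies at the centre of the arm's flange, where the gripper is bolted on; the fingertips stand 182 mm ahead of it and the grasp point (between the pads) lies 163 mm ahead of it; z points along the fingers, y is the direction in which the jaws open and shut (so a half turn about z gives the same grasp; the last joint's range is limited). The gripper opens to 88 mm and grips with 3 to 60 N. Pads are 20 mm wide; open, the fingers measure 115 mm over their backs; the gripper's body (75 mm by 178 mm) begins 61 mm behind the grasp point.
Start: joints at [66.022, 5.22, 70.514, -0, 104.267, -3.249], TCP at [0.212, 0.561, 0.405] pointing down, gripper open.
Joint ranges: [-164.24, 164.24], [-49.07, 125.15], [9.68, 141.18], [-86.29, 266.29], [3.28, 154.24], [-151.56, 151.56]. Speed limits (degrees/s): [147.25, 147.25, 172.46, 180, 180, 180].

## Interface

Orientations are given as [roll, pitch, yaw] about the fixed x, y, z axes, in that order (R = Rz(yaw) Ry(pitch) Rx(roll)).
In Python, from station import r gives the robot as it stands. The module is installed in compiled form; this text tells all that it offers. Calls block until the motion is done:
- r.reach(position, orientation): joint-space move of the TCP to a pose.
- r.servo_line(position, rotation=None, speed=0.15): straight line of the TCP; rotation=None keeps the orientation; speed is the mean speed in m/s.
- r.move_joints(angles): joint-space move.
- r.let_go() and r.grab(squeeze=None): open the fingers fully, or close them until they stop; squeeze is the grip in N (None keeps the last).
- r.wait(seconds).
- r.inverse_kinematics(position, orientation): joint angles nearest the present ones, or None.
- r.sense(): the state.
- r.snapshot(name): name is "side" or "top" or "wrist"; returns a dict with "frame" (400x640x3 uint8, red, green, blue), "fx", "fy", "cx", "cy" (pixels), "dist_coeffs" ([k1, k2, p1, p2, k3] as OpenCV has them; the pictures are not rectified), "R" (3x3) and "t" (3): a world point X has camera coordinates R X + t. Camera axes: x right, y down, z forward; pixel columns grow to the right and rows downward; lengths in m; the calibration is good to about 2 mm. A picture is of the moment at which its call begins. There is no depth.
A pose or a line that the arm cannot do raises r.IKError and nothing moves.
- r.hand_in(): hands the job in, once; it reports no verdict.
The state is a dict: "clock": time; "joints": joint angles; "joint_vel": joint speeds; "joint_torque": joint torques, N m; "tcp_pos": TCP position; "orientation": TCP orientation; "contact_force": force on the tool from outside, world axes, zero at the start; "torque": the same for the moment, N m; "opening": finger opening in m.
Only numpy, scipy, OpenCV 4.12 (cv2) and the standard library are available. Lean on these libraries where they do the work, as an engineer would, in place of code of your own. Each camera call takes 0.05 s, during which the arm holds its last target. There are 200 camera calls.

## Task

Take the green-handled bottle brush out of the enamel mug and brush out the blue candle jar: push the brush right down to the bottom of the jar, pull it up until its lower end is near the rim, and push it down to the bottom once more. Then put the brush back in the mug, bristles down, and let go. Leave the jar and the mug standing where they are.

Things in the scene. Friction and masses are not known exactly. Their poses are not given: they have to be found in the camera images.
- brush_grip (a point): Where to grip the bottle brush: on the axis of its round green handle (24 mm thick, 80 mm long), 25 mm below its top and 190 mm above the brush's lower end. Brush straight, round, 215 mm long, 90 g, at first upright in the mug on its flat bristle end. Cream bristle head 40 mm thick, 60 mm long, stiff as a solid cylinder; 8 mm steel stem between. z axis: along the brush, towards the handle.
- brush_tip (a point): The centre of the brush's flat lower end, at the foot of the bristles; same axes as brush_grip.
- jar_blue: The blue candle jar: open, round, straight-walled glazed ceramic, loose on the table, about 0.5 kg. 110 mm tall, 100 mm outside, walls 5 mm (inside 90 mm wide), inner floor 6 mm above the table. Origin: centre of its underside, z up. A white and a terracotta jar of the same size stand nearby; they are not wanted.
- mug: White enamel mug, dark-blue rim and handle, red flower, loose on the table, about 0.35 kg; the brush starts in it and goes back there. 80 mm tall, 90 mm outside, walls 4 mm (inside 82 mm wide), inner floor 5 mm above the table; handle out to 74 mm from the axis along its +y. Origin: centre of its underside, z up.
Not all that is in view belongs to the job. There is more than one size of the part that bears brush_grip; the job needs the largest.

How it is judged (in metres and radians):
On the way, in this order (a step that is already met when the one before it is completed fails the run):
1. the held brush is pushed down to the bottom of the blue jar (lower end within 24 mm of the jar's inner floor) (z of brush_tip in the frame of jar_blue between -0.005 and 0.03 m and horizontal distance between brush_tip and jar_blue below 0.045 m and contact force between the fingers and brush above 0.5 N), for 0.1 s.
2. the held brush is pulled up, over or in the same jar, until its lower end is at most 45 mm below the rim (z of brush_tip in the frame of jar_blue above 0.065 m and horizontal distance between brush_tip and jar_blue below 0.045 m and contact force between the fingers and brush above 0.5 N), for 0.1 s.
3. the held brush is pushed down to the bottom of the blue jar again (within 24 mm of its inner floor) (all of step 1), for 0.1 s.
At the end, for the whole second after the job is handed in: The brush stands or leans at rest in the mug, bristles down, its lower end inside the mug within 30 mm of the mug's inner floor; the blue jar and the mug stand upright (within 10 degrees) and within 50 mm of where they began (z of brush_tip in the frame of mug between -0.005 and 0.035 m and horizontal distance between brush_tip and mug below 0.042 m and linear speed of brush below 0.05 m/s and angle between each of mug, jar_blue's own z axis and vertical below 0.17 rad and distance of each of mug, jar_blue from where it was at the start of the episode below 0.05 m); the robot touches nothing.
It fails at once if the blue jar or the mug is tipped over (more than 30 degrees) (angle between any of jar_blue, mug's own z axis and vertical above 0.52 rad).
It also fails if it takes over 51 s, if anything falls off the work surface, if the arm or the gripper's body presses on something with over 40 N, if the wrist force passes 120 N, or if a joint passes its speed limit or range.

## Working session

There is one attempt and no reset: what is moved stays moved. The work goes in short steps, each a Python script; the robot and the scene stay as the last script left them, time stands still between calls to the robot, and variables do not carry over. Pictures are saved under pics/ and viewed, about 8 in all and at most 12, crops included, and the job is handed in when it is done.

```bash
mkdir -p pics; ls
python3 - <<'E'
from station import r
import cv2,numpy as np
for n in("top","side"):
    s=r.snapshot(n); cv2.imwrite(f"pics/{n}0.png",s["frame"][:,:,::-1])
    np.savez(f"{n}0.npz",**s); R=np.array(s["R"]);print(n,s["fx"],s["fy"],s["cx"],s["cy"],s["dist_coeffs"],(-R.T@s["t"]).round(3),R.round(2).tolist())
print(r.sense())
E
```

```text
pics
top 376.9938414922556 376.9938414922556 309.9843910858401 204.22130004420308 [-0.05177784  0.          0.          0.          0.        ] [ 0.417 -0.024  0.895] [[-0.01, -1.0, 0.0], [-0.99, 0.01, -0.17], [0.17, -0.0, -0.99]]
side 387.4629428940316 387.4629428940316 326.2080763810755 198.5278239471437 [-0.0107245  0.         0.         0.         0.       ] [ 0.243 -0.552  0.626] [[0.86, -0.51, -0.02], [-0.34, -0.54, -0.77], [0.38, 0.66, -0.64]]
{'clock': 0.1, 'joints': array([ 6.60227364e+01,  5.25863206e+00,  7.05750304e+01, -8.32825588e-04,
        1.04266259e+02, -3.24656524e+00]), 'joint_vel': array([ 0.0016844 , -0.01476406, -0.10511619, -0.03874012, -0.08623737,
       -0.04622636]), 'joint_torque': array([ 3.41358813e-03, -4.47855949e+01, -4.07571065e+01,  7.00215599e-02,
        2.83687748e-02, -1.06681014e-04]), 'tcp_pos': array([0.21239008, 0.56120679, 0.40362087]), 'orientation': array([-1.79900193e+02, -4.85266071e-03,  1.59269093e+02]), 'contact_force': array([-0.45661751,  0.26903016, -1.64098981]), 'torque': array([-0.03650025, -0.01816045,  0.00044189]), 'opening': 0.08793704522012961}
```

View pics/top0.png

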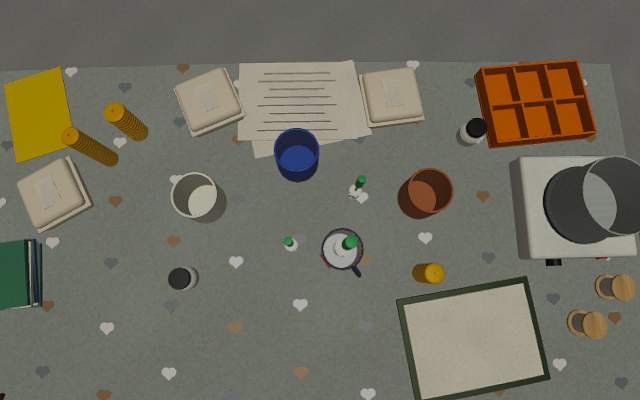

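View pics/side0.png

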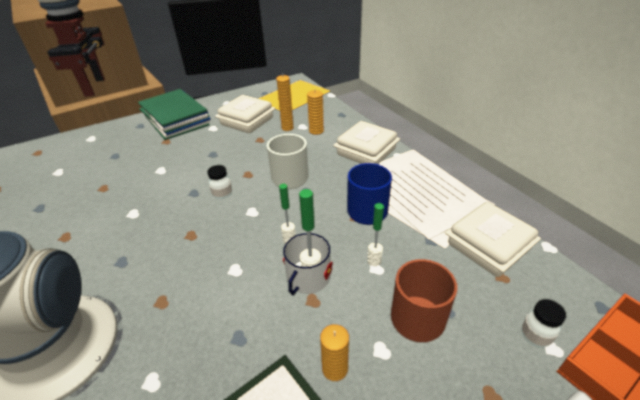

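Candidates for the brush, by green handle (top / side pixel): A (349,242) / (307,210) is the largest and stands in the mug. B (289,241) / (284,196) and C (361,181) / (378,215) are small brushes on the table. The description fits A. The blue jar is at top (297,155), and the white (194,197) and terracotta (430,191) jars are not wanted. Next I'll crop close on the choice and measure it.

```bash
cat > h.py <<'E'
import cv2,numpy as np
def ray(s,uv):
    K=np.array([[s["fx"],0,s["cx"]],[0,s["fy"],s["cy"]],[0,0,1]],float)
    p=cv2.undistortPoints(np.array(uv,float).reshape(-1,1,2),K,np.array(s["dist_coeffs"],float)).reshape(-1,2)
    R=np.array(s["R"]); return -R.T@np.array(s["t"]), np.c_[p,np.ones(len(p))]@R
def onz(s,uv,z):
    c,d=ray(s,uv); return (c+d*((z-c[2])/d[:,2])[:,None])[:,:2]
def proj(s,X):
    K=np.array([[s["fx"],0,s["cx"]],[0,s["fy"],s["cy"]],[0,0,1]],float)
    return cv2.projectPoints(np.array(X,float).reshape(-1,1,3),cv2.Rodrigues(np.array(s["R"]))[0],np.array(s["t"],float),K,np.array(s["dist_coeffs"],float))[0].reshape(-1,2)
def meet(s1,u1,s2,u2):
    (a,d),(b,e)=ray(s1,[u1]),ray(s2,[u2]); d,e=d[0],e[0]
    k=np.linalg.lstsq(np.c_[d,-e],b-a,rcond=None)[0]; p,q=a+k[0]*d,b+k[1]*e
    return (p+q)/2,np.linalg.norm(p-q)
def hsv(s): return cv2.cvtColor(s["frame"],cv2.COLOR_RGB2HSV)
def blobs(m,amin=15):
    n,l,st,c=cv2.connectedComponentsWithStats(m.astype(np.uint8))
    return [(st[i].tolist(),c[i].round(1).tolist(),l==i) for i in range(1,n) if st[i][4]>=amin]
E
python3 - <<'E'
from h import *
T=np.load("top0.npz");S=np.load("side0.npz")
for n,s in(("top",T),("side",S)):
    H=hsv(s)
    for c,(lo,hi) in {"green":((50,100,40),(80,255,255)),"blue":((108,120,30),(128,255,255))}.items():
        for st,ce,l in blobs(cv2.inRange(H,lo,hi)>0):
            uv=np.argwhere(l)[:,::-1]; print(n,c,st,ce)
t=T["frame"][115:290,230:400];s=S["frame"][150:310,250:420]
f=lambda a:cv2.resize(a,(390,400),interpolation=cv2.INTER_CUBIC)
cv2.imwrite("pics/crop.png",np.hstack([f(t),f(s)])[:,:,::-1])
E
```

```text
top green [356, 175, 10, 13, 87] [360.3, 180.7]
top green [284, 237, 9, 9, 60] [288.0, 241.0]
top green [342, 236, 16, 14, 159] [349.5, 242.3]
top green [0, 240, 28, 70, 1722] [12.6, 274.9]
top green [39, 244, 2, 41, 63] [39.4, 263.8]
top blue [274, 128, 45, 53, 1302] [297.2, 159.1]
side green [140, 90, 66, 36, 1316] [171.7, 106.9]
side green [279, 184, 9, 25, 156] [283.8, 195.4]
side green [300, 189, 14, 42, 451] [306.6, 208.8]
side green [373, 203, 11, 27, 207] [377.8, 215.3]
side blue [348, 164, 43, 60, 2007] [366.9, 190.7]
```

View pics/crop.png

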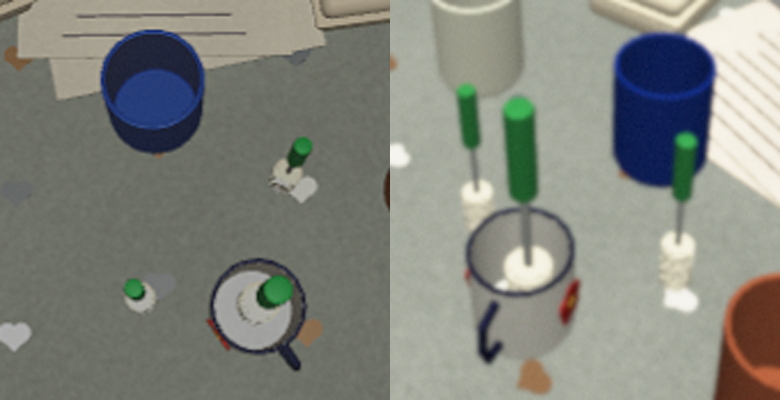

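The crop confirms A: it is the thick green handle, standing alone in the mug with the flower and dark-blue rim, while B and C are thinner and shorter on the table. In the top view the blue jar's rim centre is about (297,149.6), the mug's rim centre about (342.2,248.9) and the brush's top disc about (350.7,241.9). In the side view they are (369,176), (307,251) and (306,193).

Run:
```python
from h import *
from station import r
T=np.load("top0.npz");S=np.load("side0.npz")
for n,t,s,z in(("jar",(296.9,149.6),(369.2,176),.11),("mug",(342.2,248.9),(306.9,250.8),.08),("brushtop",(350.7,241.9),(306.2,193.2),.22)):
    print(n,onz(T,[t],z).round(4),onz(S,[s],z).round(4),[np.round(x,4) for x in meet(T,t,S,s)])
print("small",meet(T,(289,240),S,(283.5,186)),meet(T,(361.5,179),S,(378.5,205)))
print("handle foot side z=.14",onz(S,[(308,229)],.14))
# rim bbox check
a=np.linspace(0,6.28,60)
for n,c,rr,z in(("jar",onz(T,[(296.9,149.6)],.11)[0],.05,.11),("mug",onz(T,[(342.2,248.9)],.08)[0],.045,.08)):
    for s in(T,S):
        p=proj(s,np.c_[c[0]+rr*np.cos(a),c[1]+rr*np.sin(a),0*a+z]); print(n,p.min(0).round(1),p.max(0).round(1))
b=onz(T,[(350.7,241.9)],.22)[0]; j=onz(T,[(296.9,149.6)],.11)[0]
for yaw in range(-180,180,30):
  for p,z in((b,.358),(b,.56),(j,.56),(j,.37)):
    q=r.inverse_kinematics([*p,z],[180,0,yaw]); print(yaw,z,None if q is None else np.round(q,0))
```

```text
jar [[ 0.6737 -0.0014]] [[ 0.6725 -0.0023]] [array([ 0.6737, -0.0012,  0.109 ]), np.float64(0.0007)]
mug [[ 0.4597 -0.0961]] [[ 0.4591 -0.0996]] [array([ 0.4602, -0.0965,  0.0764]), np.float64(0.0007)]
brushtop [[ 0.4645 -0.0993]] [[ 0.4647 -0.1022]] [array([ 0.4652, -0.0997,  0.2179]), np.float64(0.0012)]
small (array([0.47410056, 0.01459033, 0.1541679 ]), np.float64(0.0012658840334085868)) (array([ 0.59578715, -0.13268472,  0.15550951]), np.float64(0.001118289679174713))
handle foot side z=.14 [[ 0.46229788 -0.10442257]]
jar [273.9 127.8] [319.9 171.9]
jar [346.9 162.8] [392.1 189.7]
mug [321.3 228.1] [363.1 270.1]
mug [282.6 232.7] [329.9 267.9]
-180 0.358 [ -16.  -14.   94.    0.  101. -106.]
-180 0.56 [ -16.   -9.   68.    0.  121. -106.]
-180 0.56 [ -3.  25.  31.   0. 124. -93.]
-180 0.37 [ -3.  17.  61.   0. 102. -93.]
-150 0.358 [ -16.  -14.   94.    0.  101. -136.]
-150 0.56 [ -16.   -9.   68.    0.  121. -136.]
-150 0.56 [  -3.   25.   31.    0.  124. -123.]
-150 0.37 [  -3.   17.   61.    0.  102. -123.]
-120 0.358 None
-120 0.56 None
-120 0.56 None
-120 0.37 None
-90 0.35
[... 648 characters left out ...]
4.  57.]
30 0.37 [ -3.  17.  61.  -0. 102.  57.]
60 0.358 [-16. -14.  94.  -0. 101.  14.]
60 0.56 [-16.  -9.  68.  -0. 121.  14.]
60 0.56 [ -3.  25.  31.  -0. 124.  27.]
60 0.37 [ -3.  17.  61.  -0. 102.  27.]
90 0.358 [-16. -14.  94.   0. 101. -16.]
90 0.56 [-16.  -9.  68.   0. 121. -16.]
90 0.56 [ -3.  25.  31.  -0. 124.  -3.]
90 0.37 [ -3.  17.  61.   0. 102.  -3.]
120 0.358 [-16. -14.  94.   0. 101. -46.]
120 0.56 [-16.  -9.  68.   0. 121. -46.]
120 0.56 [ -3.  25.  31.   0. 124. -33.]
120 0.37 [ -3.  17.  61.   0. 102. -33.]
150 0.358 [-16. -14.  94.   0. 101. -76.]
150 0.56 [-16.  -9.  68.   0. 121. -76.]
150 0.56 [ -3.  25.  31.   0. 124. -63.]
150 0.37 [ -3.  17.  61.   0. 102. -63.]
```

Run:
```python
from h import *
from station import r
O=[180,0,120]; b=[.4648,-.100]
r.reach([*b,.50],O); print(r.sense()["clock"],r.sense()["contact_force"].round(1))
r.servo_line([*b,.358],speed=.12)
r.grab(30); s=r.sense(); print(s["clock"],s["opening"],s["contact_force"].round(1))
r.servo_line([*b,.40],speed=.1)
r.servo_line([*b,.56],speed=.2); s=r.sense(); print(s["clock"],s["opening"],s["contact_force"].round(1),s["tcp_pos"])
f=[]
for n in("top","side"):
    s=r.snapshot(n); np.savez(f"{n}1.npz",**s); f.append(s["frame"][:,120:520])
cv2.imwrite("pics/lift.png",np.hstack(f)[:,:,::-1])
```

```text
2.6333 [ 0.2  0.6 -0.3]
4.9667 0.023765345715549176 [ 0.  -1.3  0.6]
6.4833 0.023718124210568386 [ 0.1 -0.  -1.6] [ 0.4651616  -0.10009004  0.55853856]
```

View pics/lift.png

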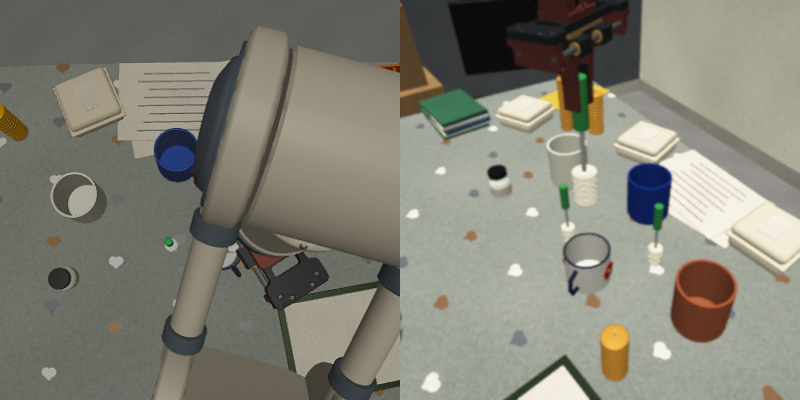

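The brush is held and clear of the mug: handle at about side pixel (303,100), bristle foot at about (305,205). Mug and jar have not moved. I'll move it over the jar and check the tilt there.

Run:
```python
from h import *
from station import r
j=[.6732,-.0016]
r.servo_line([*j,.55],speed=.2)
s=r.sense(); print(s["clock"],s["tcp_pos"],s["orientation"])
S=r.snapshot("side"); np.savez("side2.npz",**S)
x,y,z=s["tcp_pos"]; g=z-.163
print("pred top,grip,headtop,tip",proj(S,[[x,y,g+.025],[x,y,g],[x,y,g-.13],[x,y,g-.19]]).round(1))
H=hsv(S)
for st,ce,_ in blobs(cv2.inRange(H,(50,100,40),(80,255,255))>0,60): print(st,ce)
cv2.imwrite("pics/over.png",cv2.resize(S["frame"][0:260,260:500],(554,600),interpolation=cv2.INTER_CUBIC)[:,:,::-1])
```

```text
7.8833 [ 0.67292052 -0.00163722  0.55022349] [1.79993617e+02 8.83506062e-03 1.19992041e+02]
pred top,grip,headtop,tip [[378.1  35.1]
 [377.2  49.7]
 [373.  116. ]
 [371.4 142.1]]
[371, 33, 15, 48, 302] [378.7, 60.9]
[140, 89, 66, 37, 1320] [171.7, 106.9]
[280, 184, 9, 25, 157] [283.8, 195.5]
[373, 203, 11, 27, 206] [377.8, 215.4]
```

View pics/over.png

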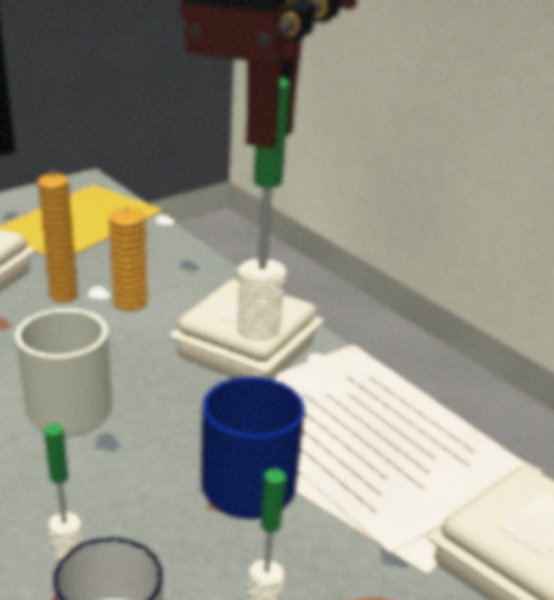

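The brush hangs upright over the blue jar: its foot is at about (372.7,142), where (371.4,142.1) was predicted, which is about 3 mm off. The radial clearance is 25 mm, so I'll brush now.

Run:
```python
from h import *
from station import r
j=[.6732,-.0016]
for z,v in((.45,.2),(.368,.08),(.45,.1),(.368,.08)):
    r.servo_line([*j,z],speed=v); r.wait(.4); s=r.sense(); print(s["clock"],s["tcp_pos"].round(4),s["contact_force"].round(1),s["opening"])
    if z<.4:
        S=r.snapshot("side"); print([(st,ce) for st,ce,_ in blobs(cv2.inRange(hsv(S),(50,100,40),(80,255,255))>0,60)][1:3], proj(S,[[*j,.229],[*j,.149]]).round(1).tolist())
cv2.imwrite("pics/down.png",S["frame"][40:330,200:500,::-1])
```

```text
8.9833 [ 0.6732 -0.0016  0.4506] [ 0.5 -1.  -0.9] 0.023876826910697438
10.5583 [ 0.6732 -0.0016  0.3681] [-0.9 -1.7 -1. ] 0.023771782419315282
[([367, 126, 12, 37, 176], [373.1, 147.1]), ([280, 184, 8, 25, 155], [283.7, 195.5])] [[372.3, 128.5], [370.2, 161.2]]
11.975 [ 0.6732 -0.0016  0.4498] [0.9 0.3 0.1] 0.02314892936744402
13.55 [ 0.6732 -0.0016  0.3682] [-0.4 -0.4 -1.4] 0.023664152755682604
[([367, 125, 12, 38, 178], [373.1, 146.9]), ([279, 184, 9, 25, 156], [283.7, 195.4])] [[372.3, 128.5], [370.2, 161.2]]
```

View pics/down.png

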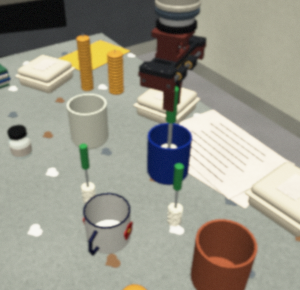

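The brush is down in the blue jar, with the handle at about (373,147) as predicted and about 1 N of force. The jar hasn't moved. Next I'll return the brush to the mug.

Run:
```python
from h import *
from station import r
j=[.6732,-.0016]; m=[.4605,-.098]
r.servo_line([*j,.56],speed=.2)
r.servo_line([*m,.56],speed=.2)
r.servo_line([*m,.40],speed=.15); print(r.sense()["contact_force"].round(1))
r.servo_line([*m,.359],speed=.04); s=r.sense(); print(s["clock"],s["tcp_pos"].round(4),s["contact_force"].round(1),s["opening"])
S=r.snapshot("side"); print([(st,ce) for st,ce,_ in blobs(cv2.inRange(hsv(S),(50,100,40),(80,255,255))>0,60)])
cv2.imwrite("pics/inmug.png",cv2.resize(S["frame"][120:320,220:420],(500,500))[:,:,::-1])
```

```text
[-0.4 -0.2 -0.8]
18.4167 [ 0.4605 -0.098   0.3594] [-0.7  0.6 -1.6] 0.023675358395610933
[([140, 90, 66, 36, 1310], [171.8, 106.8]), ([300, 189, 12, 41, 304], [306.5, 210.0]), ([373, 203, 11, 27, 205], [377.8, 215.3])]
```

View pics/inmug.png

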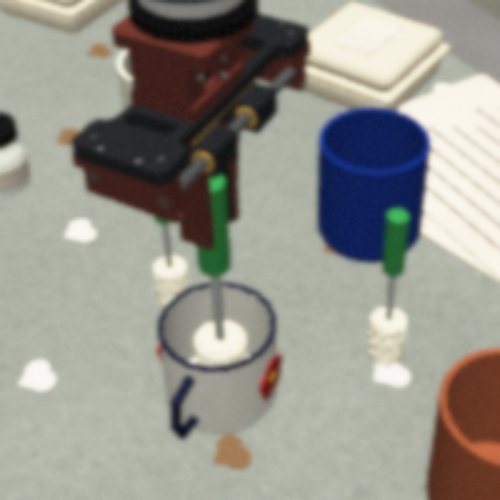

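The brush is upright and central in the mug, with its head at crop (220,342) inside the rim and the handle foot at the same row as at the start. I'll release it and retreat straight up.

Run:
```python
from h import *
from station import r
r.let_go(); r.wait(.3)
r.servo_line([.4605,-.098,.50],speed=.12)
r.reach([.212,.561,.45],[180,0,159]); r.wait(.5)
s=r.sense(); print(s["clock"],s["contact_force"].round(1),s["opening"])
f=[]
for n,c in(("top",(slice(100,300),slice(220,420))),("side",(slice(130,330),slice(220,420)))):
    S=r.snapshot(n); A=np.load(f"{n}0.npz"); f.append(cv2.resize(S["frame"][c],(400,400)))
    for X in(A,S):
        H=hsv(X); print(n,[ce for st,ce,_ in blobs(cv2.inRange(H,(50,100,40),(80,255,255))>0,50)],[(st,ce) for st,ce,_ in blobs(cv2.inRange(H,(108,120,30),(128,255,255))>0,500)])
cv2.imwrite("pics/end.png",np.hstack(f)[:,:,::-1])
```

```text
24.175 [0.4 1.3 0.4] 0.08786836073533343
top [[360.3, 180.7], [288.0, 241.0], [349.5, 242.3], [12.6, 274.9], [39.4, 263.8]] [([274, 128, 45, 53, 1302], [297.2, 159.1])]
top [[360.3, 180.7], [287.9, 241.0], [348.5, 244.4], [12.6, 274.9], [39.5, 263.3]] [([274, 128, 45, 53, 1295], [297.1, 159.1])]
side [[171.7, 106.9], [283.8, 195.4], [306.6, 208.8], [377.8, 215.3]] [([348, 164, 43, 60, 2007], [366.9, 190.7])]
side [[171.7, 106.9], [283.8, 195.5], [304.0, 208.9], [377.9, 215.4]] [([348, 164, 43, 60, 2012], [367.0, 190.6])]
```

View pics/end.png

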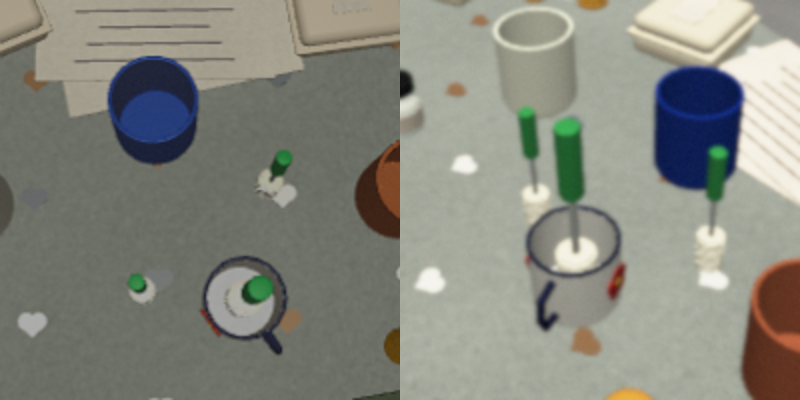

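The brush stands upright in the mug, with its handle top at crop (260,288) in the top view and (568,128) in the side view. The jar and the mug are where they began, and the gripper is clear, so I'm handing in.

```bash
python3 -c "
from station import r
print(r.hand_in(), r.sense()['clock'])"
```

```text
the job is handed in; nothing more can be done
the job is handed in; nothing more can be done
```

I took the large green-handled brush out of the mug and pushed it to the bottom of the blue jar. I then pulled it up until its lower end was about 13 mm below the rim, pushed it down again, put it back in the mug bristles down and let go. I handed in at about 24 s of the 51 s allowed; the hand-in gives no verdict.

- **Brushing depth:** on both strokes down, the lower end was about 15 mm above the table (the limit is 30 mm). This is worked out from the arm pose and agrees with the side camera to a few pixels. Contact force readings stayed below about 2 N.
- **Final state:** the brush stands upright in the mug. The blue jar is within 0.1 pixel of its first position in both views. The mug looks unmoved, but I checked it only by eye. The gripper is open and well clear.
- **Disagreements:** the two cameras differed by up to 3.5 mm on the jar, mug and brush positions. The brush foot was seen about 3 mm from where I predicted, well inside the 25 mm clearance in the jar. No checks failed.

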